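# Click the spice board's sliding stop into its detent

### The job

Gently push the white sliding stop along the spice board's rail towards the row of shakers until its spring pin rides over the first hump of the red clip and drops into the clip's pocket, and leave it clicked in there. Push it from its bare white side with a fingertip or the outside of the fingers: do not pinch it, and keep the fingers off its black rubber bumper and its yellow pin cap. The shakers must stay standing where they are, and everything else on the counter stays where it is.

Things in the scene. Friction and masses are not known exactly. Their poses are not given: they have to be found in the camera images.
- spice_board: Fixed wooden board 150 (x) x 460 (y) mm, top 30 mm above the counter; origin under its centre at counter height. A rail 20 mm wide runs along y, centred at x = +50 mm, top 46 mm above the counter. The shaker row stands on its +y half; an end wall closes the +y end; a C-clamp, 101 mm high, holds the rail at x = +50 to +90, y = +175 mm.
- stop: The sliding stop as a whole (plate, carriage, and the bumper and pin it carries); origin in the middle of the board's width at counter height, below the pin axis along the rail; y runs along the rail towards the shakers. It only slides along the rail: its pin axis can go from board y = -170 to +100 mm. Sliding drag about 1 N plus 12 N per m/s; it stays where it is left.
- push_face (a point): Push point on the bare white back of the stop, facing the board's -y, square to the rail: board x = -20 mm, 70 mm above the counter, 5 mm behind the pin axis. The stop is a white upright plate 100 wide across the rail x 10 thick, 32 to 95 mm above the counter, board x = -65 to +35 mm, on a blue carriage (36 x 40, top 72 mm high) on the rail. Free space behind it.
- pin_axis (a point): Point on the stop: the pin's axis at the height of the rail's top (board x = +50 mm).
- bumper: Black rubber pad, 92 mm wide, 5 mm thick, on the stop's front (+y, shaker side) face; origin at its centre; gives at most 2 mm. Not to be touched by the fingers.
- detent_pin: Vertical spring pin through the stop's carriage, with a yellow round cap on top (18 mm across, 9 mm high, its top 83 mm above the counter when down), not to be touched. Origin at the pin's rounded tip: level with pin_axis when down on the rail, 5 mm above it on the crests of the clip's humps, under 1 mm above it in the pocket. The spring presses down with 7 N at 0 and 12 N at 5 mm.
- detent_clip: Fixed red clip on the rail; origin at its pocket on the rail's top, y along the rail as the board's. Two 5 mm humps: one from y = -24 mm, crest -12; a steeper one, crest +10, end +19. Pushing the pin up the first takes about 8 N; past its crest the pin pulls itself into the pocket (push force dips to nothing); forcing it over the second takes about 11 N. A red tab marks the pocket.
- shaker0: One of three glass shakers with steel caps in a row along the rail on the board, in any order, 40 mm across, 72 mm tall; origin under its base, z up. With the stop clicked in, the rubber bumper is 7 to 14 mm short of the nearest one.
- shaker1: One of three glass shakers with steel caps in a row along the rail on the board, in any order, 40 mm across, 72 mm tall; origin under its base, z up. With the stop clicked in, the rubber bumper is 7 to 14 mm short of the nearest one.
- shaker2: One of three glass shakers with steel caps in a row along the rail on the board, in any order, 40 mm across, 72 mm tall; origin under its base, z up. With the stop clicked in, the rubber bumper is 7 to 14 mm short of the nearest one.
- caddy: bystander: red plastic caddy 220 x 150 x 75 mm with a carry handle up to 181 mm high; origin under its centre.
- shaker3: bystander: glass shaker 40 mm across, 72 mm tall, inside the caddy; origin under its base.
- pinch_bowl: bystander: white ceramic bowl 80 mm across, 35 mm high; origin under its centre.
- silicone_lid: bystander: green silicone lid 100 mm across, 6 mm thick, with a knob up to 20 mm high; origin under its centre.

How it is judged:
By the outcome, as a careful person would: the job done as asked, in the order asked, and still so for the second after the job is handed in, with the robot touching nothing.
It also fails if it takes over 40 s, if anything falls off the work surface, if the arm or the gripper's body presses on something with over 40 N, if the wrist force passes 120 N, or if a joint passes its speed limit or range.

### The arm

A 6-joint arm with a two-finger parallel gripper is mounted at the origin on the work surface. World frame = base frame: x ahead of the robot, y to its left, z up, the work surface at z = 0. Lengths are in m, angles in rad, forces in N, time in s.
With the tool pointing down it reaches from about 0.15 to 0.775 m from the base axis. Payload 6.1 kg.
Tool frame: the origin (TCP) lies midway between the tips of the shut fingers; the grasp point (between the pads) lies 19 mm behind it; z points along the fingers, y is the line along which they close (so a half turn about z gives the same grasp; the last joint's range is limited). The gripper opens to 85 mm and grips with 20 to 120 N. Pads are 22 mm wide; open, the fingers measure 114 mm over their backs; the gripper's body (76 mm by 85 mm) begins 54 mm behind the grasp point. The pads swing forward as they close: fully open they stand 13 mm farther back than shut.
Start: joints at [1.183, 0.126, -0.04, 1.405, 0, 1.571], TCP at [0.199, 0.486, 0.231] pointing down, gripper open.
Joint ranges: [-2.72, 2.72], [-0.95, 1.95], [-1.27, 1.35], [-1.78, 2.02], [-1.46, 1.47], [-3.14, 3.14]. Speed limits (rad/s): [2.39, 2.39, 3.01, 3.14, 3.14, 3.14].

### API

Orientations are given as a rotation vector (axis times angle).
In Python, from bench import arm gives the robot as it stands. The module is installed in compiled form; this text tells all that it offers.
- The arm moves only by the tool send_rows, never from a script. Its argument "commands" is one flat list of numbers, 6 for each row, row after row: the shift along the tool's x, y, z scaled (see below), then the turn, a rotation vector about the tool's x, y, z scaled (see below). A call has 1 to 12 rows; each row is the pose to reach, as a shift and turn from the pose commanded when the call began, along the tool's axes at that moment, turning the shorter way round; what a row does not reach only later rows make up. The controller multiplies each number of a shift by 0.1 m and each number of a turn by 180 degrees. A row lasts 1/12 s, in which the tool goes at most 41.7 mm and 7.16 degrees, less where a joint would pass 70% of its speed; a pose out of reach is approached as far as the arm can. A call with a number of a shift or a turn outside -1 to 1 is refused whole. A call with a gripper value outside its range is refused whole. "claw" is the closure, from -1 (fully open) to 1 (shut), set as the call begins (left out, the last holds). The fingers move at their own pace and stop on an object; "force" is the grip in N (left out, the last holds). Time passes only in rows, so rows that repeat a pose let the fingers close. It gives the time, the measured TCP pose, the force, the opening and the grip force at its end, in the units of the state.
- arm.state(): the state, without advancing time (a new reading comes with each control period).
- arm.capture(name): name is "side" or "top" or "wrist"; returns (picture, depth): 384x512x3 uint8, red, green, blue; 384x512 float32, m along the optical axis (not along the pixel's ray), 0 where there is no reading.
- arm.camera_info(name): a dict with "K" (3x3 intrinsics, pixels), "R" (3x3) and "t" (3): a world point X has camera coordinates R X + t. Camera axes: x right, y down, z forward; pixel columns grow to the right and rows downward; lengths in m; the calibration is good to about 2 mm. The wrist camera is an equidistant fisheye: a pixel r from the principal point sees the ray r / f radians off the axis. A picture is of the moment at which its call begins: read the wrist's pose just before it. camera_info takes no time and is no camera call; for the wrist camera it gives the pose at the moment of the call.
- arm.finish_job(): hands the job in; it is judged then, once.
Trained networks look in the newest picture that a camera, given by its name, has taken for a name from the list of things; names that differ only in an ending like _2 or _b are one class to them, and where a whole thing is asked for, a point or a joint stands for the part that bears it (a point fixed in the world has none). Each returns a list of dicts, best first, with "score" (0 to 1); they miss things now and then, are a little off and sometimes report something else, mostly with a low value. They report only what shows in the picture. A call takes as long as a camera call.
- arm.boxes_of(label, camera): "position" ([x, y, z] in m, in world coordinates, good to about 4 mm: the middle of the surface that is visible of it).
The state is a dict: "clock": time; "q": joint angles; "joint_velocities": joint speeds; "tau": joint torques, N m; "tcp_pos": TCP position; "eef_rot": TCP orientation; "contact_force": force on the tool from outside, world axes, zero at the start; "torque": the same for the moment, N m; "opening": finger opening in m; "grasp_force": force on a finger pad.
Only numpy, scipy, OpenCV 4.12 (cv2) and the standard library are available. Lean on these libraries where they do the work, as an engineer would, in place of code of your own. Each camera call takes 0.05 s, during which the arm holds its last target. There are 200 camera calls.

## Working session

There is one attempt and no reset: what is moved stays moved. The work goes in short steps, Python scripts to look and compute and a tool call to move; the robot and the scene stay as the last step left them, time stands still between calls to the robot, and variables do not carry over. Pictures are saved under pics/ and viewed, at most 10 in all, crops included, and the job is handed in when it is done.

Besides the shell and the picture viewer there is one more tool, called after ">>>" as name(argument=value, ...) on one line, values as JSON. send_rows: Moves the arm, as the interface text tells. Its arguments: {"type":"object","properties":{"commands":{"type":"array"},"claw":{"type":"number"},"force":{"type":"number"}},"required":["commands"]}

```bash
mkdir -p pics
python3 - <<'E'
from bench import arm
import cv2,numpy as np
s=arm.state(); print(s['clock'],s['tcp_pos'],s['eef_rot'],s['opening'],s['contact_force'])
ims=[]
for c in ['top','side']:
    p,d=arm.capture(c); np.savez('/tmp/'+c,p=p,d=d,**arm.camera_info(c)); cv2.imwrite(f'pics/{c}0.png',p[:,:,::-1])
    for l in ['spice_board','stop','bumper','detent_pin','detent_clip','shaker0','caddy','pinch_bowl','silicone_lid']:
        for b in arm.boxes_of(l,c)[:4]: print(c,l,np.round(b['position'],3),round(b['score'],2))
E
```

```text
0.0 [0.19838785 0.48561313 0.23050496] [-6.05330273e-01 -3.08244420e+00  2.53889030e-03] 0.08538536575272784 [-0.7518748   0.93263407  0.88631049]
top spice_board [0.547 0.014 0.03 ] 0.91
top stop [ 0.55  -0.118  0.086] 0.64
top stop [0.538 0.062 0.099] 0.58
top bumper [ 0.513 -0.111  0.093] 0.47
top detent_pin [0.549 0.112 0.106] 0.75
top detent_clip [0.595 0.016 0.046] 0.58
top shaker0 [0.544 0.116 0.108] 0.61
top shaker0 [0.539 0.061 0.1  ] 0.57
top shaker0 [0.477 0.551 0.055] 0.5
top shaker0 [0.554 0.161 0.107] 0.46
top caddy [0.493 0.522 0.021] 0.6
top pinch_bowl [ 0.648 -0.446  0.02 ] 0.78
top silicone_lid [ 0.453 -0.451  0.005] 0.69
side spice_board [0.537 0.07  0.029] 0.92
side stop [ 0.518 -0.11   0.076] 0.56
side bumper [ 0.503 -0.114  0.071] 0.53
side bumper [0.488 0.528 0.039] 0.43
side detent_pin [0.54  0.125 0.086] 0.49
side detent_clip [0.6   0.021 0.047] 0.5
side shaker0 [0.469 0.57  0.071] 0.75
side shaker0 [0.539 0.123 0.085] 0.71
side shaker0 [0.549 0.174 0.085] 0.6
side shaker0 [0.533 0.073 0.082] 0.56
side caddy [0.491 0.533 0.039] 0.9
side pinch_bowl [ 0.643 -0.452  0.023] 0.51
```

View pics/top0.png

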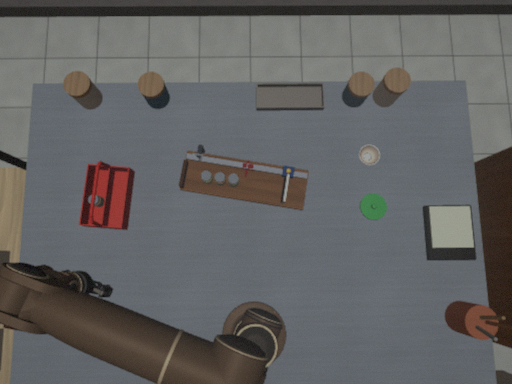

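View pics/side0.png

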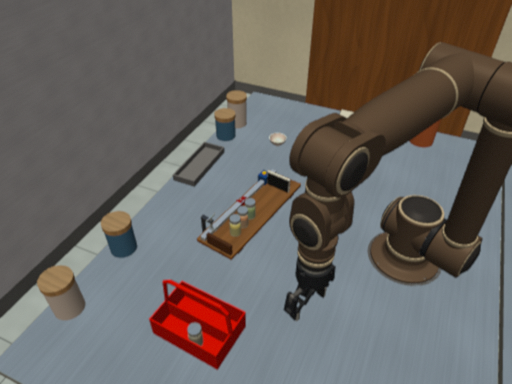

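The top view shows the board tilted by about 10°, from (185,155) to (308,208). The stop is at (287,183), the red tab at (247,167) and the shakers at (206..233,178). Next I'll fit these in metric coordinates.

```bash
cat > h.py <<'E'
import numpy as np,cv2
def cloud(p,d,K,R,t):
    v,u=np.mgrid[:d.shape[0],:d.shape[1]]
    c=np.stack([(u-K[0,2])/K[0,0]*d,(v-K[1,2])/K[1,1]*d,d],-1)
    return (c-t)@R
E
python3 - <<'E'
from h import *
for c in ['top','side']:
    f=dict(np.load(f'/tmp/{c}.npz')); X=cloud(**f); d=f['d']; hsv=cv2.cvtColor(f['p'],cv2.COLOR_RGB2HSV).astype(int)
    roi=(d>0)&(abs(X[...,0]-.55)<.16)&(abs(X[...,1]-.03)<.3)
    print(c,'counter z',np.median(X[roi][:,2]))
    m=roi&(X[...,2]>.02)&(X[...,2]<.12)
    P=X[m]; r=cv2.minAreaRect((P[:,:2]*1000).astype(np.float32)); print(r)
    H,S,V=[hsv[...,i] for i in range(3)]
    for n,mm in dict(red=((H<8)|(H>172))&(S>150),blue=(H>100)&(H<125)&(S>150),yellow=(H>20)&(H<35)&(S>120),white=(S<50)&(V>150),hi=(X[...,2]>.075)).items():
        q=m&mm; 
        if q.sum(): print(n,q.sum(),X[q].mean(0).round(4),X[q].min(0).round(3),X[q].max(0).round(3))
    q=m&(X[...,2]>.055); n,l=cv2.connectedComponents(q.astype(np.uint8))
    for i in range(1,n):
        w=X[l==i]; print(i,len(w),w.mean(0).round(3),cv2.minAreaRect((w[:,:2]*1000).astype(np.float32)))
p=np.load('/tmp/top.npz')['p']; a=cv2.resize(p[140:220,175:315],None,fx=5,fy=5,interpolation=2)
cv2.imwrite('pics/crop0.png',a[:,:,::-1])
E
```

```text
top counter z 0.0031253292483824167
((560.4295043945312, 24.866195678710938), (459.94158935546875, 164.68661499023438), 79.6613540649414)
red 2 [0.5887 0.0127 0.0419] [0.576 0.005 0.033] [0.602 0.02  0.051]
yellow 10 [ 0.5747 -0.1308  0.0825] [ 0.57  -0.137  0.075] [ 0.579 -0.126  0.089]
white 27 [ 0.5081 -0.1192  0.0949] [ 0.465 -0.128  0.088] [ 0.553 -0.111  0.104]
hi 583 [0.5544 0.0663 0.0936] [ 0.463 -0.149  0.075] [0.673 0.26  0.112]
1 74 [0.647 0.186 0.087] ((646.2151489257812, 181.02279663085938), (39.33789825439453, 43.938720703125), 59.460662841796875)
2 116 [0.571 0.246 0.073] ((572.4035034179688, 246.72654724121094), (13.519872665405273, 99.50114440917969), 78.98578643798828)
3 1 [0.624 0.111 0.055] ((624.1602783203125, 111.07386779785156), (0.0, 0.0), 0.0)
4 2 [ 0.6   -0.011  0.056] ((600.2716674804688, -11.07541561126709), (3.631592035293579, 0.0), -97.54048919677734)
5 242 [ 0.538 -0.124  0.083] ((528.5963745117188, -122.32344055175781), (38.98655319213867, 133.0275115966797), 77.5465087890625)
6 1 [0.597 0.038 0.056] ((597.2062377929688, 38.20417785644531), (0.0, 0.0),
[... 1073 characters left out ...]
 [ 0.522 -0.115  0.078] ((525.5148315429688, -118.17095947265625), (41.081729888916016, 134.33778381347656), 77.9482421875)
2 2 [0.598 0.009 0.057] ((597.6461181640625, 9.362186431884766), (6.094430923461914, 0.0), 152.88516235351562)
3 483 [0.543 0.126 0.089] ((546.2815551757812, 116.93653106689453), (137.47549438476562, 39.6682014465332), 82.84699249267578)
4 1 [0.602 0.031 0.055] ((601.6578369140625, 30.799352645874023), (0.0, 0.0), 0.0)
5 100 [0.644 0.191 0.083] ((646.1073608398438, 194.63626098632812), (46.70258331298828, 42.42369079589844), 5.783167839050293)
6 188 [0.567 0.252 0.07 ] ((569.5890502929688, 249.56935119628906), (17.515525817871094, 100.99034118652344), 81.11793518066406)
```

View pics/crop0.png

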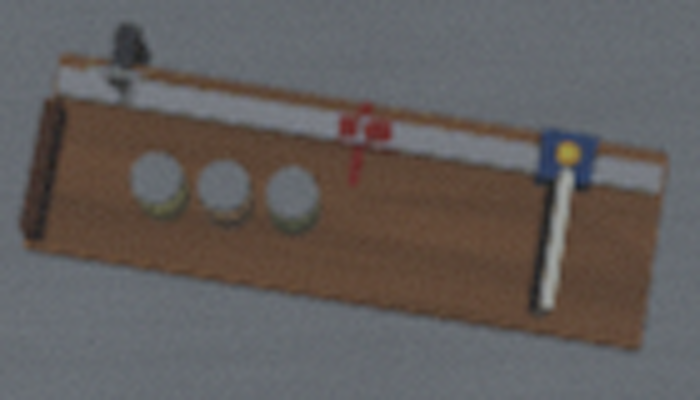

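The crop shows the yellow cap at (568,153), the white plate from (565,170) to (547,308), the clip's red centre at about (364,127), and its tab running down to (354,185). The bumper is on the left side of the plate. I'll back-project these points at their known heights.

Run:
```python
from h import *
f=dict(np.load('/tmp/top.npz')); K,R,t=f['K'],f['R'],f['t']
def bp(cx,cy,z):
    u,v=175+(cx-2)/5,140+(cy-2)/5
    r=R.T@np.array([(u-K[0,2])/K[0,0],(v-K[1,2])/K[1,1],1]); o=-R.T@t
    return (o+r*(z-o[2])/r[2])
W={}
for n,a in dict(cap=(568,153,.083),pl_hi=(565,172,.095),pl_lo=(547,309,.095),tabtop=(364,127,.05),tab=(354,185,.035),rl=(60,98,.03),rr=(665,192,.03),
  bl=(25,247,.03),br=(640,348,.03),tr=(667,154,.03),tl=(60,60,.03),s1=(156,178,.072),s2=(224,185,.072),s3=(292,192,.072)).items():
    W[n]=bp(*a)[:2]; print(n,W[n].round(4))
for a,b in [('br','bl'),('tr','tl'),('rr','rl'),('s3','s1')]:
    e=W[b]-W[a]; print(a,b,np.degrees(np.arctan2(e[0],e[1])),np.linalg.norm(e))
e=W['pl_hi']-W['pl_lo'];print('plate',np.degrees(np.arctan2(-e[1],e[0])),np.linalg.norm(e))
th=np.radians(9.0); ex=np.array([np.cos(th),-np.sin(th)]); ey=np.array([np.sin(th),np.cos(th)])
c=(W['bl']+W['br']+W['tl']+W['tr'])/4; print('c',c)
for n in W: print(n,((W[n]-c)@ex).round(4),((W[n]-c)@ey).round(4))
```

```text
cap [ 0.5739 -0.1307]
pl_hi [ 0.5576 -0.1269]
pl_lo [ 0.4597 -0.1116]
tabtop [0.602  0.0148]
tab [0.5618 0.0225]
rl [0.6309 0.2402]
rr [ 0.5551 -0.2075]
bl [0.5188 0.2645]
br [ 0.4392 -0.1851]
tr [ 0.5839 -0.21  ]
tl [0.6599 0.2406]
s1 [0.5609 0.1647]
s2 [0.5553 0.1159]
s3 [0.5497 0.0672]
br bl 10.03912971777106 0.45659083014351914
tr tl 9.584785042950315 0.4569400156382941
rr rl 9.599427276852335 0.45406689149231416
s3 s1 6.571619224101203 0.09819054421056159
plate 8.886220927613477 0.09903939263515928
c [0.55046212 0.02746414]
cap 0.0479 -0.1526
pl_hi 0.0312 -0.1514
pl_lo -0.0679 -0.1516
tabtop 0.0529 -0.0045
tab 0.0119 -0.0031
rl 0.0461 0.2227
rr 0.0414 -0.2314
bl -0.0683 0.2291
br -0.0766 -0.2274
tr 0.0701 -0.2293
tl 0.0748 0.2276
s1 -0.0112 0.1372
s2 -0.0091 0.0881
s3 -0.007 0.0391
```

>>> send_rows(commands=[-1,-1,0,0,0,-0.0706,-1,-1,0,0,0,-0.0706,-1,-1,0,0,0,-0.0706,-1,-1,0,0,0,-0.0706], claw=1)

```text
clock: 1.33
tcp_pos: [0.2538, 0.3521, 0.2315]
eef_rot: [0.262, 3.13, -0.002]
contact_force: [-0.4, 0.0, -0.3]
opening: 0.0385
grasp_force: 0.0
```

```bash
cat >> h.py <<'E'
from scipy.spatial.transform import Rotation as Ro
TH=np.radians(9.5); EX=np.array([np.cos(TH),-np.sin(TH),0]); EY=np.array([np.sin(TH),np.cos(TH),0]); C=np.array([.5505,.0275,0])
def rep(arm):
    s=arm.state(); p=s['tcp_pos']; r=Ro.from_rotvec(s['eef_rot']).as_matrix()
    print('t',round(s['clock'],2),'tcp',p.round(4),'board',((p-C)@EX).round(4),((p-C)@EY).round(4),'axes x',r[:,0].round(3),'y',r[:,1].round(3),'F',((s['contact_force'])@EX).round(2),((s['contact_force'])@EY).round(2),'open',s['opening'])
    return s,p,r
def to(arm,bx,by,z):
    s,p,r=rep(arm); w=C+bx*EX+by*EY; w[2]=z
    print('scaled shift',((r.T@(w-p))/.1).round(3),'yaw err deg',np.degrees(np.arctan2(np.cross(r[:2,1],EY[:2]),r[:2,1]@EY[:2])))
E
python3 -c "
from bench import arm; from h import *
to(arm,-.020,-.195,.2)"
```

```text
t 1.33 tcp [0.2538 0.3521 0.2315] board -0.3462 0.2712 axes x [-0.986  0.166 -0.001] y [ 0.166  0.986 -0.001] F -0.35 -0.01 open 0.03849376837230057
scaled shift [-3.269 -4.657  0.323] yaw err deg 0.08236526684697025
```

>>> send_rows(commands=[-0.65,-0.93,0.06,0,0,0,-0.65,-0.93,0.06,0,0,0,-0.65,-0.93,0.06,0,0,0])

```text
clock: 1.58
tcp_pos: [0.3024, 0.2508, 0.2254]
eef_rot: [0.261, 3.13, -0.0]
contact_force: [1.0, 0.6, 0.1]
opening: 0.0006
grasp_force: 0.0
```

>>> send_rows(commands=[-0.65,-0.93,0.06,0,0,0,-0.65,-0.93,0.06,0,0,0,-0.65,-0.93,0.06,0,0,0])

```text
clock: 1.83
tcp_pos: [0.3512, 0.1482, 0.2194]
eef_rot: [0.262, 3.13, -0.0]
contact_force: [1.0, 0.0, 0.0]
opening: 0.0
grasp_force: 0.0
```

>>> send_rows(commands=[-0.65,-0.93,0.06,0,0,0,-0.65,-0.93,0.06,0,0,0,-0.65,-0.93,0.06,0,0,0])

```text
clock: 2.08
tcp_pos: [0.4002, 0.0456, 0.2134]
eef_rot: [0.263, 3.13, -0.001]
contact_force: [1.1, -0.0, -0.8]
opening: -0.0002
grasp_force: 0.0
```

>>> send_rows(commands=[-0.65,-0.93,0.06,0,0,0,-0.65,-0.93,0.06,0,0,0,-0.65,-0.93,0.06,0,0,0])

```text
clock: 2.33
tcp_pos: [0.4491, -0.0571, 0.2072]
eef_rot: [0.263, 3.13, -0.001]
contact_force: [0.3, 0.7, -0.0]
opening: 0.0002
grasp_force: 0.0
```

>>> send_rows(commands=[-0.65,-0.93,0.06,0,0,0,-0.65,-0.93,0.06,0,0,0,-0.65,-0.93,0.06,0,0,0,-0.65,-0.93,0.06,0,0,0,-0.65,-0.93,0.06,0,0,0])

```text
clock: 2.75
tcp_pos: [0.4971, -0.1581, 0.2005]
eef_rot: [-0.265, -3.129, -0.001]
contact_force: [-0.6, 1.1, -0.7]
opening: -0.0003
grasp_force: 0.0
```

Run:
```python
from bench import arm; from h import *
to(arm,-.020,-.200,.06)
p,d=arm.capture('wrist'); cv2.imwrite('pics/w1.png',p[:,:,::-1])
p,d=arm.capture('top'); cv2.imwrite('pics/t1.png',cv2.resize(p[140:220,175:315],None,fx=5,fy=5,interpolation=2)[:,:,::-1])
```

```text
t 2.75 tcp [ 0.4971 -0.1581  0.2005] board -0.0221 -0.1918 axes x [-0.986  0.168  0.001] y [0.168 0.986 0.   ] F -0.81 1.0 open -0.0002639069830699374
scaled shift [-0.023 -0.082  1.405] yaw err deg 0.17007322922490598
```

View pics/w1.png

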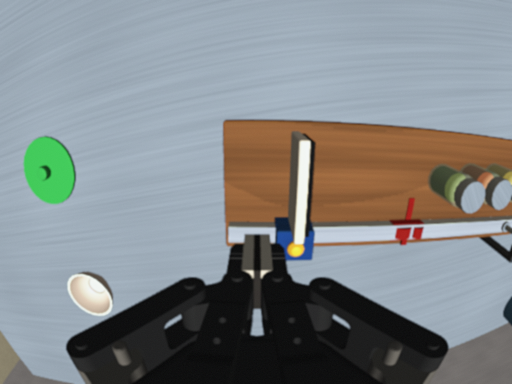

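The wrist view shows the shut fingertips at (257,240), behind the plate's back. The plate's top edge runs from (302,135) to (298,243). The cap is at (296,251) and the tab at (410,200).

Run:
```python
from bench import arm; from h import *
i=arm.camera_info('wrist');K,R,t=i['K'],i['R'],i['t']
def bp(u,v,z):
    a=np.array([u-K[0,2],v-K[1,2]])/K[0,0]; r=np.hypot(*a); d=R.T@np.array([*(a/r*np.sin(r)),np.cos(r)]); o=-R.T@t
    w=o+d*(z-o[2])/d[2]; return w
for n,a in dict(cap=(296,250,.083),plA=(306,137,.095),plB=(299,240,.095),tab=(409,205,.035),gap=(410,237,.05),bl=(226,122,.03),nearshaker=(468,194,.072)).items():
    w=bp(*a); print(n,w[:2].round(4),((w-C)@EX).round(4),((w-C)@EY).round(4))
```

```text
cap [ 0.5734 -0.1276] 0.0482 -0.1492
plA [ 0.4593 -0.1065] -0.0679 -0.1472
plB [ 0.5556 -0.1242] 0.0301 -0.1488
tab [0.5696 0.0226] 0.0196 -0.0017
gap [0.606  0.0181] 0.0563 -0.0001
bl [ 0.4408 -0.1787] -0.0742 -0.2215
nearshaker [0.5532 0.0878] -0.0073 0.0599
```

>>> send_rows(commands=[0,-0.09,0.4,0,0,0,0,-0.09,0.7,0,0,0,0,-0.09,1,0,0,0,0,-0.09,1,0,0,0])

```text
clock: 3.18
tcp_pos: [0.4917, -0.1631, 0.0962]
eef_rot: [-0.257, -3.123, -0.004]
contact_force: [-1.3, 0.1, -0.7]
opening: 0.0003
grasp_force: 0.0
```

>>> send_rows(commands=[0,0,0.3,0,0,0,0,0,0.39,0,0,0,0,0,0.39,0,0,0])

```text
clock: 3.43
tcp_pos: [0.4942, -0.1644, 0.0616]
eef_rot: [-0.258, -3.128, -0.001]
contact_force: [-0.1, 0.4, 0.8]
opening: 0.0
grasp_force: 0.0
```

```bash
python3 -c "
from bench import arm; from h import *
rep(arm)"
```

```text
t 3.43 tcp [ 0.4942 -0.1644  0.0616] board -0.0238 -0.1985 axes x [-0.986  0.164  0.003] y [0.164 0.986 0.001] F -0.17 0.35 open 1.3309866274543024e-06
```

>>> send_rows(commands=[0.03,0.1,0,0,0,0,0.03,0.18,0,0,0,0,0.03,0.2,0,0,0,0,0.03,0.22,0,0,0,0,0.03,0.24,0,0,0,0,0.03,0.26,0,0,0,0,0.03,0.28,0,0,0,0,0.03,0.3,0,0,0,0,0.03,0.32,0,0,0,0,0.03,0.34,0,0,0,0])

```text
clock: 4.27
tcp_pos: [0.4982, -0.1317, 0.0624]
eef_rot: [0.261, 3.131, -0.001]
contact_force: [-0.0, -1.1, 0.8]
opening: -0.0001
grasp_force: 0.7
```

```bash
python3 -c "
from bench import arm; from h import *
rep(arm)
p,d=arm.capture('wrist'); cv2.imwrite('pics/w2.png',p[:,:,::-1])"
```

```text
t 4.27 tcp [ 0.4982 -0.1317  0.0624] board -0.0253 -0.1656 axes x [-0.986  0.166 -0.   ] y [ 0.166  0.986 -0.   ] F 0.16 -1.12 open -0.00013741084032794444
```

View pics/w2.png

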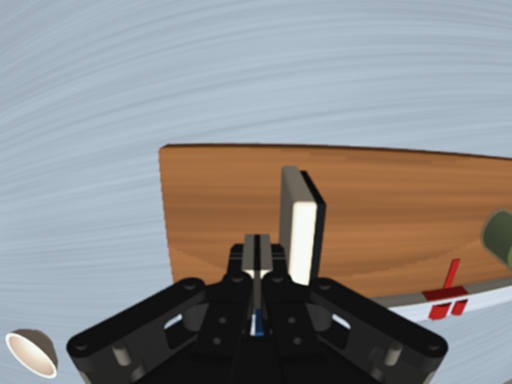

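The wrist view shows the finger close behind the bare back of the plate, with the edge at (282,200) and the fingertip at (262,240). I'll raise the tool 8 mm so only the fingertips overlap the plate, then ease forward.

>>> send_rows(commands=[-0.03,0,-0.08,0,0,0,-0.03,0.02,-0.08,0,0,0,-0.03,0.05,-0.08,0,0,0,-0.03,0.08,-0.08,0,0,0,-0.03,0.11,-0.08,0,0,0,-0.03,0.14,-0.08,0,0,0,-0.03,0.17,-0.08,0,0,0,-0.03,0.2,-0.08,0,0,0])

```text
clock: 4.98
tcp_pos: [0.5045, -0.112, 0.0702]
eef_rot: [0.26, 3.131, -0.0]
contact_force: [1.3, -1.5, -0.4]
opening: 0.0003
grasp_force: 0.7
```

```bash
python3 -c "
from bench import arm; from h import *
rep(arm)
p,d=arm.capture('wrist'); a=p
p,d=arm.capture('top'); b=cv2.resize(p[140:220,175:315],None,fx=3.6,fy=3.6,interpolation=2)
b=cv2.copyMakeBorder(b,0,0,0,512-b.shape[1] if b.shape[1]<512 else 0,0)
cv2.imwrite('pics/w3.png',np.vstack([a[100:],b[:,:512]])[:,:,::-1])"
```

```text
t 4.98 tcp [ 0.5045 -0.112   0.0702] board -0.0224 -0.1452 axes x [-0.986  0.165 -0.   ] y [ 0.165  0.986 -0.   ] F 1.48 -1.25 open 0.0003412860993642091
```

View pics/w3.png

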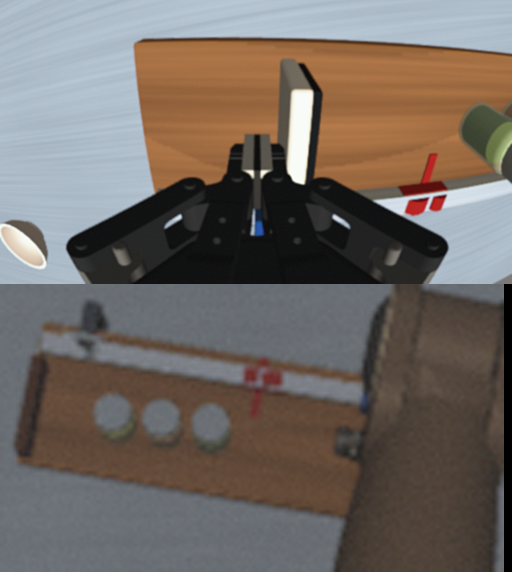

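The plate has stayed in the same place relative to the gripper, so the finger's outside is in contact and pushing. The shakers are undisturbed. I'll keep pushing towards the clip.

>>> send_rows(commands=[-0.02,0.04,0,0,0,0,-0.02,0.09,0,0,0,0,-0.02,0.14,0,0,0,0,-0.02,0.2,0,0,0,0,-0.02,0.26,0,0,0,0,-0.02,0.32,0,0,0,0,-0.02,0.38,0,0,0,0,-0.02,0.44,0,0,0,0,-0.02,0.5,0,0,0,0,-0.02,0.55,0,0,0,0,-0.02,0.59,0,0,0,0,-0.02,0.62,0,0,0,0])

```text
clock: 6.08
tcp_pos: [0.5169, -0.0509, 0.0704]
eef_rot: [0.26, 3.13, 0.0]
contact_force: [0.5, -2.0, -1.0]
opening: 0.0002
grasp_force: 0.7
```

Run:
```python
from bench import arm; from h import *
rep(arm); np.savez('/tmp/ci',**arm.camera_info('wrist'))
p,d=arm.capture('wrist'); cv2.imwrite('pics/w4.png',cv2.resize(p[120:340,212:512],None,fx=2.6,fy=2.6,interpolation=2)[:,:,::-1])
rep(arm)
```

```text
t 6.08 tcp [ 0.5169 -0.0509  0.0704] board -0.0202 -0.0829 axes x [-0.986  0.165 -0.   ] y [0.165 0.986 0.   ] F 0.79 -1.91 open 0.00023591265826398197
t 6.13 tcp [ 0.5169 -0.0505  0.0704] board -0.0202 -0.0825 axes x [-0.986  0.165 -0.   ] y [0.165 0.986 0.001] F -0.47 0.38 open -0.0003422723114256818
```

View pics/w4.png

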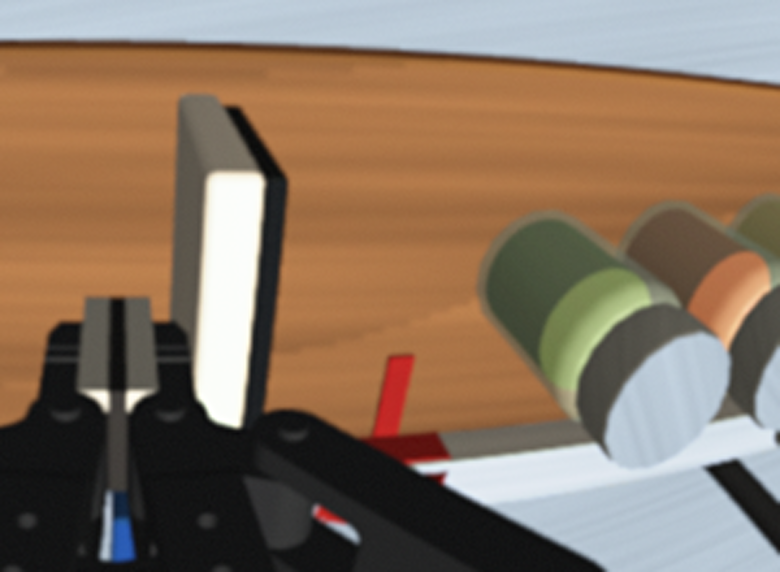

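Run:
```python
from h import *
i=np.load('/tmp/ci.npz');K,R,t=i['K'],i['R'],i['t']
def bp(x,y,z):
    u,v=212+x/2.6,120+y/2.6
    a=np.array([u-K[0,2],v-K[1,2]])/K[0,0]; r=np.hypot(*a); d=R.T@np.array([*(a/r*np.sin(r)),np.cos(r)]); o=-R.T@t
    return o+d*(z-o[2])/d[2]
for n,a in dict(back=(206,175,.095),front=(264,175,.095),back2=(198,395,.095),tab=(401,356,.032),tabb=(387,435,.032),tabb46=(387,435,.046),shk=(668,395,.072)).items():
    w=bp(*a); print(n,((w-C)@EX).round(4),((w-C)@EY).round(4))
```

```text
back -0.0631 -0.0675
front -0.0631 -0.0579
back2 -0.0205 -0.0669
tab 0.0124 0.0001
tabb 0.0411 0.0008
tabb46 0.0301 -0.0056
shk 0.0078 0.0697
```

>>> send_rows(commands=[0,0.03,0,0,0,0,0,0.07,0,0,0,0,0,0.11,0,0,0,0,0,0.15,0,0,0,0,0,0.19,0,0,0,0,0,0.23,0,0,0,0,0,0.26,0,0,0,0,0,0.29,0,0,0,0,0,0.31,0,0,0,0,0,0.32,0,0,0,0])

```text
clock: 6.97
tcp_pos: [0.5219, -0.0196, 0.0703]
eef_rot: [-0.26, -3.131, -0.0]
contact_force: [0.6, -2.2, 1.5]
opening: 0.0002
grasp_force: 0.6
```

>>> send_rows(commands=[0,0.015,0,0,0,0,0,0.03,0,0,0,0])

```text
clock: 7.13
tcp_pos: [0.5224, -0.0169, 0.0703]
eef_rot: [-0.261, -3.131, -0.0]
contact_force: [1.0, -1.6, 1.1]
opening: 0.0001
grasp_force: 0.6
```

>>> send_rows(commands=[0,0.01,0,0,0,0,0,0.02,0,0,0,0])

```text
clock: 7.3
tcp_pos: [0.5227, -0.015, 0.0703]
eef_rot: [-0.261, -3.131, 0.0]
contact_force: [0.3, -1.6, 0.1]
opening: -0.0001
grasp_force: 0.6
```

>>> send_rows(commands=[0,0.01,0,0,0,0,0,0.02,0,0,0,0])

```text
clock: 7.47
tcp_pos: [0.5231, -0.013, 0.0703]
eef_rot: [-0.261, -3.131, 0.0]
contact_force: [0.9, -1.2, 0.6]
opening: -0.0001
grasp_force: 0.6
```

>>> send_rows(commands=[0,0.01,0,0,0,0,0,0.02,0,0,0,0])

```text
clock: 7.63
tcp_pos: [0.5233, -0.0115, 0.0703]
eef_rot: [-0.261, -3.131, 0.002]
contact_force: [-0.5, -4.7, 1.7]
opening: 0.0002
grasp_force: 2.7
```

```bash
python3 -c "
from bench import arm; from h import *
rep(arm)"
```

```text
t 7.63 tcp [ 0.5233 -0.0115  0.0703] board -0.0203 -0.0429 axes x [-0.986  0.166 -0.   ] y [ 0.166  0.986 -0.001] F 0.29 -4.71 open 0.0002270451999661462
```

The hump starts here, as predicted.

>>> send_rows(commands=[0,0.01,0,0,0,0,0,0.02,0,0,0,0,0,0.03,0,0,0,0,0,0.04,0,0,0,0])

```text
clock: 7.97
tcp_pos: [0.5239, -0.0085, 0.0704]
eef_rot: [-0.262, -3.131, 0.005]
contact_force: [-0.2, -7.0, 0.8]
opening: -0.0001
grasp_force: 3.7
```

>>> send_rows(commands=[0,0.01,0,0,0,0,0,0.02,0,0,0,0,0,0.03,0,0,0,0])

```text
clock: 8.22
tcp_pos: [0.5244, -0.0052, 0.0704]
eef_rot: [0.262, 3.131, -0.004]
contact_force: [0.6, -5.7, 1.6]
opening: 0.0004
grasp_force: 2.7
```

```bash
python3 -c "
from bench import arm; from h import *
rep(arm)"
```

```text
t 8.22 tcp [ 0.5244 -0.0052  0.0704] board -0.0203 -0.0365 axes x [-0.986  0.166 -0.   ] y [ 0.166  0.986 -0.002] F 1.51 -5.51 open 0.00042368575921526843
```

>>> send_rows(commands=[0,0.01,0,0,0,0,0,0.02,0,0,0,0])

```text
clock: 8.38
tcp_pos: [0.5249, -0.0027, 0.0703]
eef_rot: [0.261, 3.131, -0.002]
contact_force: [1.6, -4.1, 0.9]
opening: -0.0001
grasp_force: 1.9
```

>>> send_rows(commands=[0,0.01,0,0,0,0])

```text
clock: 8.47
tcp_pos: [0.5251, -0.0014, 0.0703]
eef_rot: [0.261, 3.131, -0.001]
contact_force: [0.8, -3.0, 1.5]
opening: -0.0
grasp_force: 1.4
```

>>> send_rows(commands=[0,0.01,0,0,0,0])

```text
clock: 8.55
tcp_pos: [0.5254, -0.0, 0.0703]
eef_rot: [0.26, 3.131, 0.001]
contact_force: [1.1, -2.7, -0.2]
opening: -0.0002
grasp_force: 0.9
```

```bash
python3 -c "
from bench import arm; from h import *
rep(arm)"
```

```text
t 8.55 tcp [ 0.5254 -0.      0.0703] board -0.0202 -0.0313 axes x [-0.986  0.165 -0.   ] y [0.165 0.986 0.   ] F 1.49 -2.44 open -0.0002266262764436235
```

Force is dropping as the pin nears the crest. I'll go on in 1 mm steps until it snaps in.

>>> send_rows(commands=[0,0.01,0,0,0,0])

```text
clock: 8.63
tcp_pos: [0.5255, 0.0012, 0.0703]
eef_rot: [0.26, 3.131, 0.001]
contact_force: [0.7, -1.6, -0.2]
opening: -0.0001
grasp_force: 0.5
```

>>> send_rows(commands=[0,0.01,0,0,0,0])

```text
clock: 8.72
tcp_pos: [0.5254, 0.0024, 0.0702]
eef_rot: [-0.26, -3.13, -0.002]
contact_force: [0.3, -0.3, -1.1]
opening: -0.0001
grasp_force: 0.1
```

Run:
```python
from bench import arm; from h import *
s,_,_=rep(arm); print(s['grasp_force']); np.savez('/tmp/ci',**arm.camera_info('wrist'))
p,d=arm.capture('wrist'); cv2.imwrite('pics/w5.png',cv2.resize(p[120:340,212:512],None,fx=2.6,fy=2.6,interpolation=2)[:,:,::-1])
```

```text
t 8.72 tcp [0.5254 0.0024 0.0702] board -0.0206 -0.0289 axes x [-0.986  0.165  0.001] y [0.165 0.986 0.001] F 0.38 -0.25 open -6.566106321407061e-05
0.07623456884175539
```

View pics/w5.png

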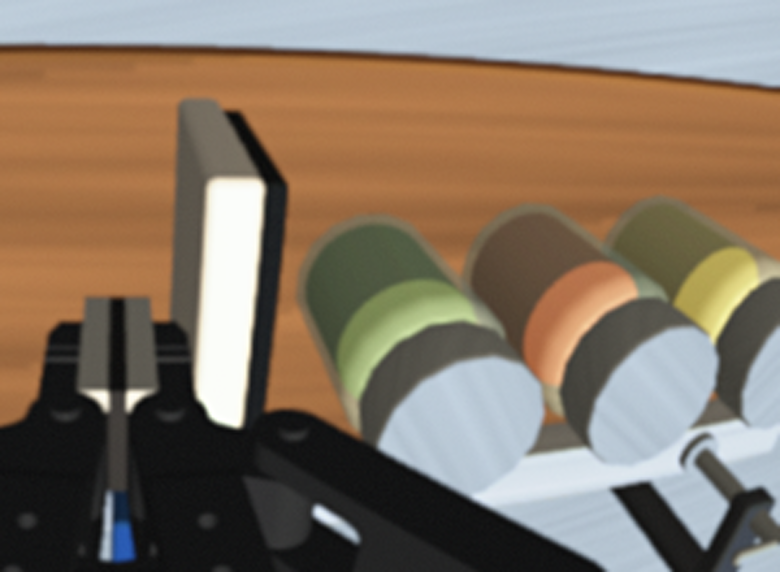

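The plate still touches the finger at (206,175), but the force is now about zero, so the pin is just past the crest. I'll go a little further.

>>> send_rows(commands=[0,0.01,0,0,0,0,0,0.02,0,0,0,0])

```text
clock: 8.93
tcp_pos: [0.5256, 0.0042, 0.0701]
eef_rot: [-0.26, -3.13, -0.001]
contact_force: [-0.7, 0.3, -0.3]
opening: -0.0003
grasp_force: 0.0
```

Run:
```python
from bench import arm; from h import *
s,_,_=rep(arm); print(s['grasp_force']); np.savez('/tmp/ci',**arm.camera_info('wrist'))
p,d=arm.capture('wrist'); cv2.imwrite('pics/w6.png',cv2.resize(p[120:340,212:512],None,fx=2.6,fy=2.6,interpolation=2)[:,:,::-1])
```

```text
t 8.93 tcp [0.5256 0.0042 0.0701] board -0.0207 -0.0271 axes x [-0.986  0.165  0.001] y [0.165 0.986 0.001] F -0.78 0.22 open -0.0003446041593199551
0.0
```

View pics/w6.png

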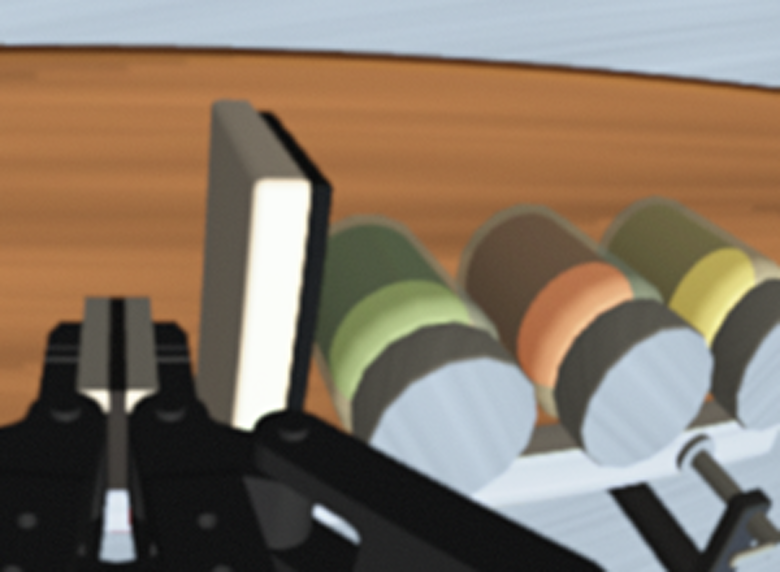

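The plate jumped ahead of the finger: its edge went from 206 to 255, roughly 8 mm. The shakers are untouched. I'll retreat and verify.

>>> send_rows(commands=[0,-0.2,0,0,0,0,0,-0.5,0,0,0,0,0,-0.7,-0.3,0,0,0,0,-0.8,-0.7,0,0,0,0,-0.8,-1,0,0,0,0,-0.8,-1,0,0,0])

```text
clock: 9.48
tcp_pos: [0.5153, -0.0762, 0.1769]
eef_rot: [0.262, 3.121, -0.0]
contact_force: [1.2, -0.7, -0.4]
opening: -0.0003
grasp_force: 0.0
```

>>> send_rows(commands=[0.5,-0.9,-0.5,0,0,0,0.5,-0.9,-0.5,0,0,0,0.5,-0.9,-0.5,0,0,0,0.5,-0.9,-0.5,0,0,0])

```text
clock: 9.82
tcp_pos: [0.447, -0.1584, 0.2233]
eef_rot: [0.266, 3.127, -0.003]
contact_force: [0.2, -0.9, -0.6]
opening: -0.0001
grasp_force: 0.0
```

Run:
```python
from bench import arm; from h import *
rep(arm)
p,d=arm.capture('top'); a=cv2.resize(p[140:220,175:315],None,fx=5,fy=5,interpolation=2)
cv2.imwrite('pics/end.png',a[:,:,::-1])
f=dict(np.load('/tmp/top.npz'));X0=cloud(**f);i=arm.camera_info('top');X=cloud(p,d,i['K'],i['R'],i['t'])
for X in (X0,X):
  for lab,lo in (('shk',-.02),):
    B=np.stack([(X-C)@EX,(X-C)@EY,X[...,2]],-1); q=(B[...,2]>.085)&(abs(B[...,0])<.05)&(B[...,1]>.015)&(B[...,1]<.17)
    n,l,st,ce=cv2.connectedComponentsWithStats(q.astype(np.uint8)); print([(s[4],c.round(1)) for s,c in zip(st[1:],ce[1:])])
```

```text
t 9.82 tcp [ 0.447  -0.1584  0.2233] board -0.0714 -0.2004 axes x [-0.986  0.169 -0.003] y [ 0.169  0.986 -0.002] F 0.34 -0.81 open -0.00014445416705790822
[(np.int32(93), array([206.4, 175. ])), (np.int32(91), array([219.7, 176.6])), (np.int32(89), array([233.4, 178. ]))]
[(np.int32(1), array([200., 156.])), (np.int32(93), array([206.2, 175.1])), (np.int32(90), array([219.6, 176.7])), (np.int32(91), array([233.4, 178. ]))]
```

View pics/end.png

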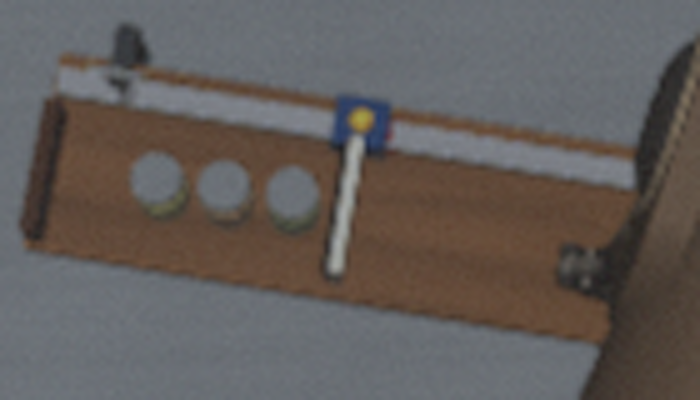

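The cap is now at (361,119), over the clip's pocket, and the carriage covers the clip. The shakers stand unmoved at the same pixels as before, and the gripper is clear.

```bash
python3 -c "
from bench import arm
print(arm.finish_job())"
```

```text
the job is handed in; nothing more can be done
None
```

The stop is clicked into the clip's pocket, the shakers stand where they were, the gripper is clear, and the job is handed in at about 10 s on the robot's clock.

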